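Re-hang the ear defenders on the bench rails

ROBOT

A 6-joint arm with a two-finger parallel gripper is mounted at the origin on the work surface. World frame = base frame: x ahead of the robot, y to its left, z up, the work surface at z = 0. Lengths are in m, angles in degrees, forces in N, time in s.
With the tool pointing down it reaches from about 0.325 to 0.85 m from the base axis. Payload 15.5 kg.
Tool frame: the origin (TCP) lies on the mounting face of the last link; the fingertips stand 191 mm ahead of it and the grasp point (between the pads) lies 172 mm ahead of it (robot.tip_extent is the distance from the TCP to the fingertips, in m); z points along the fingers, y is the line along which they close (so a half turn about z gives the same grasp; the last joint's range is limited). The gripper opens to 91 mm and grips with 3 to 60 N. Pads are 32 mm wide; open, the fingers measure 118 mm over their backs; the gripper's body (76 mm by 178 mm) begins 60 mm behind the grasp point.
Start: joints at [66.32, 28.281, 77.091, -0, 74.628, -5.472], TCP at [0.195, 0.594, 0.405] pointing down, gripper open.
Joint ranges: [-166.48, 166.48], [-47.26, 123.95], [12.59, 153.08], [-70.14, 250.14], [6.76, 159.57], [-176.63, 176.63]. Speed limits (degrees/s): [108.29, 108.29, 147.25, 172.46, 172.46, 172.46].

INTERFACE

Orientations are given as a 3x3 rotation matrix whose columns are the frame's x, y, z axes.
In Python, from bench import robot, vision, spotter gives the robot as it stands.
- The arm moves only by the tool send_rows, never from a script. Its argument "targets" is a list of rows, each an object of numbers: "dx", "dy", "dz": the shift along the tool's x, y, z in units of 0.2 m (1.0 is 0.2 m); "ax", "ay", "az": the turn, a rotation vector about the tool's x, y, z in units of 2 rad (1.0 is 2 rad). In form: [{"dx": .., "dy": .., "dz": .., "ax": .., "ay": .., "az": ..}, ...]. A call has 1 to 10 rows; each row shifts and turns the commanded pose from where the row before left it, along the tool's axes as they then stand; what a row does not reach is not made up. A row lasts 1/8 s, in which the tool goes at most 62.5 mm and 10.7 degrees, less where a joint would pass 70% of its speed; a pose out of reach is approached as far as the arm can. A call with a number of a shift or a turn outside -1 to 1 is refused whole. A call with a gripper value outside its range is refused whole. "gripper" is the opening, from -1 (shut) to 1 (fully open), set as the call begins (left out, the last holds). The fingers move at their own pace and stop on an object; the grip force is fixed at half the most. Time passes only in rows, so rows that do not move let the fingers close. It gives the time, the measured TCP pose, the force, the opening and the grip force at its end, in the units of the state.
- robot.state(): the state, without advancing time (a new reading comes with each control period).
- vision.camera(name): name is "scene" or "side" or "wrist"; returns a dict with "img" (400x640x3 uint8, red, green, blue), "intrinsics" (3x3 intrinsics, pixels), "distortion" ([k1, k2, p1, p2, k3] as OpenCV has them; the pictures are not rectified), "cam_to_world" (4x4, takes a point from camera to world coordinates); the wrist camera has in their place "tool_from_camera" (4x4, takes a point from camera to tool coordinates, whose origin is the TCP and whose axes are the flange's). Camera axes: x right, y up, looking along -z (the intrinsics and any distortion apply to the point x, -y, -z); pixel columns grow to the right and rows downward; lengths in m; the calibration is good to about 2 mm. A picture is of the moment at which its call begins: read the wrist's pose just before it. There is no depth.
- robot.hand_in(): hands the job in; it is judged then, once.
Trained networks look in the newest picture that a camera, given by its name, has taken for a name from the list of things; names that differ only in an ending like _2 or _b are one class to them, and where a whole thing is asked for, a point or a joint stands for the part that bears it (a point fixed in the world has none). Each returns a list of dicts, best first, with "score" (0 to 1); they miss things now and then, are a little off and sometimes report something else, mostly with a low value. They report only what shows in the picture. A call takes as long as a camera call.
- spotter.search_frame(camera, label): "centre" ([column, row] in pixels, amid what is visible of it).
- spotter.cut_out(camera, label): "mask" (400x640 bool, what is visible of it) and "centre" ([column, row] in pixels, amid what is visible of it).
- spotter.landmark_of(camera, label): "centre" ([column, row] in pixels: a listed point, or the origin of a listed thing).
The state is a dict: "clock": time; "joints": joint angles; "dq": joint speeds; "effort": joint torques, N m; "tool_pos": TCP position; "eef_rot": TCP orientation; "wrist_force": force on the tool from outside, world axes, zero at the start; "wrist_torque": the same for the moment, N m; "opening": opening from 0.0 (shut) to 1.0 (fully open); "grasp_force": force on a finger pad.
Only numpy, scipy, OpenCV 4.12 (cv2) and the standard library are available. Lean on these libraries where they do the work, as an engineer would, in place of code of your own. Each camera call takes 0.05 s, during which the arm holds its last target. There are 200 camera calls.

TASK

The small headset was left on the tall rail: lift it off and hang it over the middle of the low rail first, then pick up the large ear defenders standing on the bench and hang them over the middle of the tall rail. Each must straddle its rail squarely, crown pad down on the bar and one cup on either side, set down gently and let go. Do not touch the fume nozzle, and leave the bottle, solder spool, jar and tin where they are.

Things in the scene. Friction and masses are not known exactly. Their poses are not given: they have to be found in the camera images.
- big: Large ear defenders, grey and black, 160 (x) by 78 (y) by 165 mm tall, 0.28 kg, upright on the bench. Inverted U in its x-z plane, cups at -x and +x. The black crown pad on top, 60 (x) by 30 (y) by 28 mm high, is pinched along y; its flat underside sits on the bar. Origin: centre, level with the cup bottoms; pad underside 137, top 165 mm above it. Cups 38 (x) by 78 by 72 mm tall, 84 mm apart.
- small: Small headset, grey and black, 130 (x) by 50 (y) by 113 mm tall, 0.16 kg, starts on the tall rail. Inverted U in its x-z plane, cups at -x and +x. The black crown pad on top, 60 (x) by 30 (y) by 28 mm high, is pinched along y; its flat underside sits on the bar. Origin: centre, level with the cup bottoms; pad underside 85, top 113 mm above it. Cups 24 (x) by 50 by 45 mm tall, 82 mm apart.
- big_seat (a point): Centre of the flat underside of the large pair's crown pad, axes as big.
- small_seat (a point): Centre of the flat underside of the small headset's crown pad, axes as small.
- tall_rail: Taller of two fixed stands: level aluminium bar 20 mm square and 180 mm long along its y axis, top at 160 mm, on two 20 mm posts at y = -80 and +80 mm, each with a foot 120 mm (x) by 30 mm by 8 mm high. Nothing rises above the bar. Origin on the bench under the middle of the bar. Left or right of the robot.
- low_rail: Lower of the two fixed stands, the same but with the bar's top at 106 mm. It is too low for the large pair, whose cups would reach the bench. Origin on the bench under the middle of the bar. On the other side from the tall rail.
- tall_rail_mid (a point): Middle of the top face of the tall rail's bar, 160 mm above the bench; y along the bar.
- low_rail_mid (a point): Middle of the top face of the low rail's bar, 106 mm above the bench; y along the bar.
- nozzle: Fixed upright fume extraction nozzle, white tube of 32 mm with a black funnel 56 mm wide on top and a round foot 84 mm wide, 250 mm tall, between the robot and the large ear defenders. Origin under its centre.
- bottle: White bottle, 50 mm in diameter, 120 mm tall, standing loose. Origin at the centre of its underside.
- spool: Solder spool with grey flanges, 60 mm in diameter, 55 mm tall, standing loose. Origin at the centre of its underside.
- jar: Small white jar with a black cap, 50 mm in diameter, 75 mm tall, standing loose near the nozzle. Origin at the centre of its underside.
- tin: Plain metal tin, 50 mm in diameter, 45 mm tall, standing loose near the nozzle. Origin at the centre of its underside.

How it is judged (in metres and radians):
On the way, in this order (a step that is already met when the one before it is completed fails the run):
1. The small headset hangs over the low rail, at rest and let go (same tolerances as at the end), while the large pair is not yet hung (x of small_seat in the frame of low_rail_mid between -0.015 and 0.015 m and y of small_seat in the frame of low_rail_mid between -0.035 and 0.035 m and z of small_seat in the frame of low_rail_mid between -0.006 and 0.006 m and angle between the y axis of small and the y axis of low_rail, either way round below 0.2 rad and angle between small's own z axis and vertical below 0.15 rad and linear speed of small below 0.03 m/s and contact force between the fingers and small below 0.1 N), for 0.2 s.
2. The large ear defenders hang over the tall rail, at rest and let go (x of big_seat in the frame of tall_rail_mid between -0.015 and 0.015 m and y of big_seat in the frame of tall_rail_mid between -0.035 and 0.035 m and z of big_seat in the frame of tall_rail_mid between -0.006 and 0.006 m and angle between the y axis of big and the y axis of tall_rail, either way round below 0.2 rad and angle between big's own z axis and vertical below 0.15 rad and linear speed of big below 0.03 m/s and contact force between the fingers and big below 0.1 N), for 0.2 s.
At the end, for the whole second after the job is handed in: Small headset over the low rail, large pair over the tall rail, each: pad underside on the bar within 6 mm, pad centre within 15 mm across and 35 mm along of the bar's middle, y axis along the bar within 0.2 rad, upright within 0.15 rad, at rest (under 30 mm/s), not held (all of step 1 and all of step 2); the robot touches nothing.
It fails at once if The fume nozzle is touched (over 2 N, by the robot or what it carries) (contact force between nozzle and anything else above 2 N).
It fails at once if The bottle, spool, jar or tin is moved by more than 15 mm or tipped by more than 0.3 rad (distance of any of bottle, spool, jar, tin from where it was at the start of the episode above 0.015 m or angle between any of bottle, spool, jar, tin's own z axis and vertical above 0.3 rad).
It fails at once if A headset is slammed or pressed on its rail with more than 60 N (contact force between any of big, small and tall_rail above 60 N or contact force between any of big, small and low_rail above 60 N).
It fails at once if A headset is dropped: out of the fingers it moves faster than 0.35 m/s (a fall of some 6 mm) ((linear speed of big above 0.35 m/s and contact force between the fingers and big below 0.1 N) or (linear speed of small above 0.35 m/s and contact force between the fingers and small below 0.1 N)).
It also fails if it takes over 72 s, if anything falls off the work surface, if the arm or the gripper's body presses on something with over 40 N, if the wrist force passes 120 N, or if a joint passes its speed limit or range.

## Working session

There is one attempt and no reset: what is moved stays moved. The work goes in short steps, Python scripts to look and compute and a tool call to move; the robot and the scene stay as the last step left them, time stands still between calls to the robot, and variables do not carry over. Pictures are saved under pics/ and viewed, at most 10 in all, crops included, and the job is handed in when it is done.

Besides the shell and the picture viewer there is one more tool, called after "Emit:" as name(argument=value, ...) on one line, values as JSON. send_rows: Moves the arm, as the interface text tells. Shifts and turns lie within -1 to 1; 1 stands for 0.2 m of shift or 2 rad of turn. Its arguments: {"type":"object","properties":{"targets":{"type":"array","items":{"type":"object","properties":{"dx":{"type":"number"},"dy":{"type":"number"},"dz":{"type":"number"},"ax":{"type":"number"},"ay":{"type":"number"},"az":{"type":"number"}}}},"gripper":{"type":"number"}},"required":["targets"]}

```bash
mkdir -p pics
cat > h.py <<'E'
import numpy as np, cv2
from bench import robot, vision, spotter
def cam(n):
    s=robot.state(); c=vision.camera(n)
    if n=="wrist":
        T=np.eye(4);T[:3,:3]=s["eef_rot"];T[:3,3]=s["tool_pos"];M=T@np.array(c["tool_from_camera"])
    else: M=np.array(c["cam_to_world"])
    return dict(img=c["img"],K=np.array(c["intrinsics"],float),D=np.array(c["distortion"],float),M=M)
def ray(c,p):
    u=cv2.undistortPoints(np.array([[p]],float),c["K"],c["D"])[0,0]
    d=c["M"][:3,:3]@np.array([u[0],-u[1],-1]); return c["M"][:3,3],d/np.linalg.norm(d)
def tri(rs):
    A=0;b=0
    for o,d in rs:
        P=np.eye(3)-np.outer(d,d);A=A+P;b=b+P@o
    x=np.linalg.solve(A,b);return x,[np.linalg.norm((np.eye(3)-np.outer(d,d))@(x-o)) for o,d in rs]
def atz(r,z):
    o,d=r;return o+d*(z-o[2])/d[2]
def proj(c,X):
    p=np.linalg.inv(c["M"])@np.append(X,1);p=p[:3]/-p[2]
    q=np.array([[p[0],-p[1],1.]])
    return cv2.projectPoints(q,np.zeros(3),np.zeros(3),c["K"],c["D"])[0][0,0]
E
cat > a.py <<'E'
from h import *
np.set_printoptions(precision=4,suppress=True)
C={n:cam(n) for n in("scene","side","wrist")}
for n,c in C.items():
    cv2.imwrite(f"pics/{n}0.png",c["img"][:,:,::-1]); print(n,c["M"][:3,3],-c["M"][:3,2])
for l in ["big_seat","small_seat","tall_rail_mid","low_rail_mid","big","small","tall_rail","low_rail","nozzle","bottle","spool","jar","tin"]:
    rs=[]
    for n,c in C.items():
        r=spotter.landmark_of(n,l)
        if r:
            print(l,n,r[0]["centre"],round(r[0]["score"],2))
            if r[0]["score"]>.4: rs.append(ray(c,r[0]["centre"]))
    if len(rs)>1: print("   ->",*tri(rs))
s=robot.state();print(s["eef_rot"],s["tool_pos"],s["clock"])
E
python3 a.py
```

```text
scene [ 1.1164 -0.3868  1.2009] [-0.4539  0.2878 -0.8433]
side [ 0.0016 -0.6547  0.7689] [ 0.5206  0.5955 -0.6119]
wrist [0.1174 0.6203 0.385 ] [ 0.2754 -0.0914 -0.957 ]
big_seat scene [347.5, 210.4] 0.78
big_seat side [320.5, 175.6] 0.56
   -> [0.6119 0.0256 0.1439] [np.float64(0.0012902694231818764), np.float64(0.0012902694231818129)]
small_seat scene [195.4, 245.8] 0.69
small_seat side [407.0, 261.8] 0.65
   -> [ 0.5154 -0.3437  0.1602] [np.float64(0.002982468284283045), np.float64(0.0029824682842830613)]
tall_rail_mid scene [196.2, 247.3] 0.7
tall_rail_mid side [405.8, 260.2] 0.83
   -> [ 0.5183 -0.3413  0.1592] [np.float64(0.0004083261801102592), np.float64(0.00040832618011019237)]
low_rail_mid scene [422.1, 152.4] 0.77
low_rail_mid side [238.5, 154.4] 0.73
   -> [0.5395 0.3317 0.1027] [np.float64(0.006347354824453808), np.float64(0.006347354824453767)]
big scene [345.0, 240.5] 0.86
big side [318.9, 213.2] 0.93
   -> [ 0.6156  0.0294 -0.0008] [np.float64(0.00857535833807302), np.float64(0.008575358338073031)]
small scene [199.2, 259.4] 0.95
small side [399.1, 287.4] 0.75
   -> [
[... 485 characters left out ...]
4] 0.92
   -> [ 0.6938 -0.2196 -0.0029] [np.float64(0.007751364582072691), np.float64(0.007751364582072621)]
spool scene [420.0, 233.1] 0.89
spool side [305.3, 176.0] 0.76
   -> [0.71   0.2112 0.003 ] [np.float64(0.002347226838587532), np.float64(0.002347226838587637)]
jar scene [261.2, 217.1] 0.65
jar side [315.9, 272.7] 0.92
   -> [ 0.4427 -0.1414  0.0133] [np.float64(0.00012149421183814273), np.float64(0.00012149421183819775)]
tin scene [340.8, 173.3] 0.77
tin side [254.0, 222.8] 0.48
   -> [0.4365 0.1256 0.014 ] [np.float64(0.003583421792875481), np.float64(0.0035834217928755303)]
[[-0.9499  0.3125  0.    ]
 [ 0.3125  0.9499  0.    ]
 [-0.      0.     -1.    ]] [0.1953 0.5937 0.4047] 2.1
```

View pics/scene0.png

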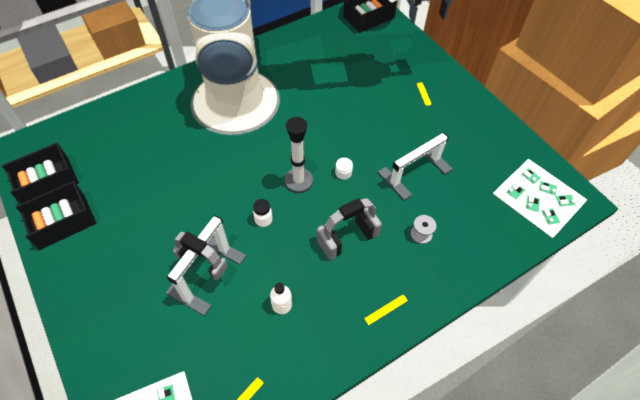

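View pics/side0.png

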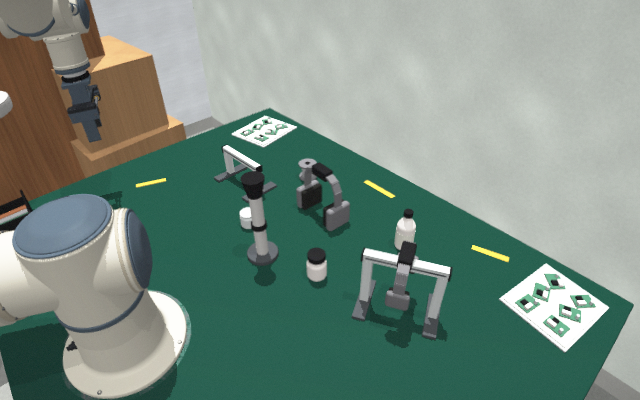

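The scene and side pictures show the small headset on the yawed tall rail (scene 200,250; side 405,262), the big pair at (350,225) and the free low rail at (420,152). The network points agree with these positions. Next I fit position and yaw by matching box silhouettes to the masks in both views.

```bash
cat > f.py <<'E'
from h import *
from scipy.optimize import minimize
np.set_printoptions(precision=4,suppress=True)
def box(x0,x1,y0,y1,z0,z1): return np.array([[x,y,z] for x in(x0,x1) for y in(y0,y1) for z in(z0,z1)])/1000
def rail(h): return [box(-10,10,-90,90,h-20,h)]+[box(-10,10,s*80-10,s*80+10,0,h-10) for s in(-1,1)]+[box(-60,60,s*80-15,s*80+15,0,8) for s in(-1,1)]
def hs(W,D,H,g,cw,ch,pu):
    r=[box(-30,30,-15,15,pu,H)]
    for s in(-1,1):
        a,b=sorted((s*g/2,s*(g/2+cw))); m=s*(g/2+cw/2)
        r+=[box(a,b,-D/2,D/2,0,ch),np.vstack([box(s*26-2,s*26+2,-11,11,pu+8,H-4),box(m-4,m+4,-11,11,ch+20,ch+30)]),box(m-4,m+4,-11,11,ch-5,ch+30)]
    return r
MOD=dict(tall_rail=rail(160),low_rail=rail(106),big=hs(160,78,165,84,38,72,137),small=hs(130,50,113,82,24,45,85))
def render(c,l,p):
    m=np.zeros((400,640),np.uint8);k=np.cos(p[3]);s=np.sin(p[3]);R=np.array([[k,-s,0],[s,k,0],[0,0,1]])
    for b in MOD[l]:
        q=np.array([proj(c,R@v+p[:3]) for v in b],np.float32)
        cv2.fillConvexPoly(m,np.round(cv2.convexHull(q)*16).astype(np.int32),1,shift=4)
    return m.astype(np.float32)
def fit(l,views,ig,p0,usez):
    bl=lambda m:cv2.GaussianBlur(m.astype(np.float32),(0,0),1.5)
    def cost(v):
        p=np.array([v[0],v[1],v[3] if usez else p0[2],v[2]]);t=0
        for c,m,g in zip(views,*ig): t+=(((bl(render(c,l,p))-bl(m))**2)*(~g)).sum()/m.sum()
        return t/len(views)
    best=None
    for yaw in np.arange(-1.57,1.57,.26) if p0[3] is None else [p0[3]]:
        v=[p0[0],p0[1],yaw]+([p0[2]] if usez else [])
        c=cost(v)
        if best is None or c<best[0]: best=(c,v)
    S=np.vstack([best[1]]+[np.array(best[1])+d for d in np.diag([.01,.01,.15,.008][:len(best[1])])])
    r=minimize(cost,best[1],method="Nelder-Mead",options=dict(initial_simplex=S,maxiter=160,xatol=1e-4,fatol=1e-5))
    return r.x,r.fun
if __name__=="__main__":
    C=[cam("scene"),cam("side")];ms={}
    for l in MOD: ms[l]=[spotter.cut_out(n,l)[0]["mask"] for n in("scene","side")]
    noz=[spotter.cut_out(n,"nozzle")[0]["mask"] for n in("scene","side")]
    sp=[spotter.cut_out(n,"spool")[0]["mask"] for n in("scene","side")]
    k=np.ones((5,5),np.uint8)
    for l,o,p0 in [("low_rail",None,(.537,.323,0,None)),("tall_rail","small",(.518,-.341,0,None)),("small","tall_rail",(.512,-.344,.075,None)),("big",None,(.613,.027,0,None))]:
        ig=[(cv2.dilate((a|b|(ms[o][i] if o else 0)).astype(np.uint8),k)>0)&~ms[l][i] for i,(a,b) in enumerate(zip(noz,sp))]
        print(l,[int(m.sum()) for m in ms[l]],fit(l,C,(ms[l],ig),p0,True))
    print(robot.state()["clock"])
E
time python3 f.py
```

```text
low_rail [1392, 851] (array([0.5358, 0.3254, 0.0513, 0.0035]), np.float64(0.024151475876153128))
tall_rail [1963, 2433] (array([ 0.5157, -0.3436,  0.5159,  0.0026]), np.float64(0.02604827221663051))
small [1091, 1081] (array([ 0.5136, -0.3416,  0.5183,  0.0778]), np.float64(0.06989216699726213))
big [1765, 1714] (array([ 0.6181,  0.0292, -1.5761,  0.0099]), np.float64(0.10034583005286929))
2.8
real	0m4.847s
user	0m3.432s
sys	0m0.040s
```

Emit:
send_rows(targets=[{"dz": -0.041,"az": 0.0824},{"dz": -0.041,"az": 0.0824},{"dz": -0.041,"az": 0.0824},{"dz": -0.041,"az": 0.0824},{"dz": -0.041,"az": 0.0824},{"dz": -0.041,"az": 0.0824},{"dz": -0.041,"az": 0.0824},{"dz": -0.041,"az": 0.0824},{"dz": -0.041,"az": 0.0824},{"dz": -0.041,"az": 0.0824}], gripper=1)

```text
$.targets[0]: bad value
```

Emit:
send_rows(targets=[{"dz": -0.041,"az": 0.0824},{"dz": -0.041,"az": 0.0824},{"dz": -0.041,"az": 0.0824},{"dz": -0.041,"az": 0.0824},{"dx": 0.038,"dy": 0.258},{"dx": 0.038,"dy": 0.258},{"dx": 0.038,"dy": 0.258},{"dx": 0.038,"dy": 0.258},{"dx": 0.038,"dy": 0.258},{"dx": 0.038,"dy": 0.258}])

```text
$.targets[0]: bad value
```

Emit:
send_rows(targets=[{"dx": 0.038,"dy": 0.258},{"dx": 0.038,"dy": 0.258},{"dx": 0.038,"dy": 0.258},{"dx": 0.038,"dy": 0.258},{"dx": 0.038,"dy": 0.258},{"dx": 0.038,"dy": 0.258},{}])

```text
$.targets[0]: bad value
```

Emit:
send_rows(targets=[{"dx": 0,"dy": 0,"dz": -0.041,"ax": 0,"ay": 0,"az": 0.0824},{"dx": 0,"dy": 0,"dz": -0.041,"ax": 0,"ay": 0,"az": 0.0824},{"dx": 0,"dy": 0,"dz": -0.041,"ax": 0,"ay": 0,"az": 0.0824},{"dx": 0,"dy": 0,"dz": -0.041,"ax": 0,"ay": 0,"az": 0.0824},{"dx": 0,"dy": 0,"dz": -0.041,"ax": 0,"ay": 0,"az": 0.0824},{"dx": 0,"dy": 0,"dz": -0.041,"ax": 0,"ay": 0,"az": 0.0824},{"dx": 0,"dy": 0,"dz": -0.041,"ax": 0,"ay": 0,"az": 0.0824},{"dx": 0,"dy": 0,"dz": -0.041,"ax": 0,"ay": 0,"az": 0.0824},{"dx": 0,"dy": 0,"dz": -0.041,"ax": 0,"ay": 0,"az": 0.0824},{"dx": 0,"dy": 0,"dz": -0.041,"ax": 0,"ay": 0,"az": 0.0824}], gripper=1)

```text
clock: 4.05
tool_pos: [0.1953, 0.5937, 0.487]
eef_rot: [[0.39, 0.921, -0.0], [0.921, -0.39, -0.0], [-0.0, 0.0, -1.0]]
wrist_force: [-0.1, -0.2, 0.7]
opening: 1.0
grasp_force: 0.0
```

Emit:
send_rows(targets=[{"dx": 0,"dy": 0,"dz": -0.041,"ax": 0,"ay": 0,"az": 0.082},{"dx": 0,"dy": 0,"dz": -0.041,"ax": 0,"ay": 0,"az": 0.082},{"dx": 0,"dy": 0,"dz": -0.041,"ax": 0,"ay": 0,"az": 0.082},{"dx": 0,"dy": 0,"dz": -0.041,"ax": 0,"ay": 0,"az": 0.081},{"dx": 0.038,"dy": 0.258,"dz": 0,"ax": 0,"ay": 0,"az": 0},{"dx": 0.038,"dy": 0.258,"dz": 0,"ax": 0,"ay": 0,"az": 0},{"dx": 0.038,"dy": 0.258,"dz": 0,"ax": 0,"ay": 0,"az": 0},{"dx": 0.038,"dy": 0.258,"dz": 0,"ax": 0,"ay": 0,"az": 0},{"dx": 0.038,"dy": 0.258,"dz": 0,"ax": 0,"ay": 0,"az": 0},{"dx": 0.038,"dy": 0.258,"dz": 0,"ax": 0,"ay": 0,"az": 0}])

```text
clock: 5.3
tool_pos: [0.3899, 0.3466, 0.5197]
eef_rot: [[0.867, 0.499, 0.0], [0.499, -0.867, 0.0], [0.0, -0.0, -1.0]]
wrist_force: [0.0, 0.4, -0.5]
opening: 1.002
grasp_force: 0.0
```

Emit:
send_rows(targets=[{"dx": 0.038,"dy": 0.258,"dz": 0,"ax": 0,"ay": 0,"az": 0},{"dx": 0.038,"dy": 0.258,"dz": 0,"ax": 0,"ay": 0,"az": 0},{"dx": 0.038,"dy": 0.258,"dz": 0,"ax": 0,"ay": 0,"az": 0},{"dx": 0.038,"dy": 0.258,"dz": 0,"ax": 0,"ay": 0,"az": 0},{"dx": 0.038,"dy": 0.258,"dz": 0,"ax": 0,"ay": 0,"az": 0},{"dx": 0.038,"dy": 0.258,"dz": 0,"ax": 0,"ay": 0,"az": 0},{"dx": 0,"dy": 0,"dz": 0,"ax": 0,"ay": 0,"az": 0}])

```text
clock: 6.18
tool_pos: [0.5847, 0.0997, 0.519]
eef_rot: [[0.869, 0.495, -0.0], [0.495, -0.869, -0.001], [-0.0, 0.0, -1.0]]
wrist_force: [-0.9, 0.9, 0.1]
opening: 1.002
grasp_force: 0.0
```

```bash
cat > g.py <<'E'
import sys
from f import *
# usage: g.py label x y z yaw
l=sys.argv[1];p0=list(map(float,sys.argv[2:6]))
c=cam("wrist");cv2.imwrite(f"pics/w_{l}_{int(robot.state()['clock']*100)}.png",c["img"][:,:,::-1])
m=spotter.cut_out("wrist",l)[0];m=m["mask"]
pt=spotter.landmark_of("wrist",l+("_mid" if "rail" in l else "_seat"))
if pt:print("point",pt[0]["score"],atz(ray(c,pt[0]["centre"]),p0[2]+dict(big=.137,small=.085,tall_rail=.16,low_rail=.106)[l]))
z=np.zeros_like(m);print(m.sum(),fit(l,[c],([m],[z]),p0,False))
ys,xs=np.where(m);print(xs.min(),xs.max(),ys.min(),ys.max())
E
python3 g.py big .618 .029 0 -1.576
```

```text
point 0.6 [0.6188 0.033  0.137 ]
4360 (array([ 0.6215,  0.0297, -1.5824]), np.float64(0.07918578681595828))
314 427 118 213
```

Emit:
send_rows(targets=[{"dx": -0.154,"dy": 0.195,"dz": 0,"ax": 0,"ay": 0,"az": 0},{"dx": -0.154,"dy": 0.195,"dz": 0,"ax": 0,"ay": 0,"az": 0},{"dx": -0.154,"dy": 0.195,"dz": 0,"ax": 0,"ay": 0,"az": 0},{"dx": -0.154,"dy": 0.195,"dz": 0,"ax": 0,"ay": 0,"az": 0},{"dx": -0.154,"dy": 0.195,"dz": 0,"ax": 0,"ay": 0,"az": 0},{"dx": -0.154,"dy": 0.195,"dz": 0,"ax": 0,"ay": 0,"az": 0},{"dx": -0.154,"dy": 0.195,"dz": 0,"ax": 0,"ay": 0,"az": 0},{"dx": -0.154,"dy": 0.195,"dz": 0,"ax": 0,"ay": 0,"az": 0},{"dx": -0.154,"dy": 0.195,"dz": 0,"ax": 0,"ay": 0,"az": 0},{"dx": 0,"dy": 0,"dz": 0,"ax": 0,"ay": 0,"az": 0}])

```text
clock: 7.58
tool_pos: [0.5172, -0.3417, 0.5193]
eef_rot: [[0.868, 0.497, -0.0], [0.497, -0.868, -0.0], [-0.0, 0.0, -1.0]]
wrist_force: [-0.5, 0.2, 0.7]
opening: 0.998
grasp_force: 0.0
```

```bash
python3 g.py small .5136 -.3416 .075 .518;python3 g.py tall_rail .5157 -.3436 0 .516; python3 -c "
from h import *;s=robot.state();print(s['tool_pos'],s['eef_rot'],s['joints'])"
```

```text
point 0.79 [ 0.5173 -0.3445  0.16  ]
3062 (array([ 0.518 , -0.341 ,  0.4987]), np.float64(0.053596835444753736))
300 340 121 224
point 0.83 [ 0.5181 -0.3436  0.16  ]
4905 (array([ 0.518 , -0.3424,  0.5086]), np.float64(0.13167124834750893))
240 403 124 196
[ 0.518008   -0.33873409  0.51981242] [[ 8.66070197e-01  4.99922337e-01  2.66098046e-04]
 [ 4.99922366e-01 -8.66070219e-01 -5.35149840e-05]
 [ 2.03706258e-04  1.79376098e-04 -9.99999963e-01]] [-3.87091018e+01  2.30402724e+01  6.78890131e+01  7.14285403e-03
  8.90568999e+01  2.12959179e+01]
```

Emit:
send_rows(targets=[{"dx": 0,"dy": 0.01,"dz": 0.117,"ax": 0,"ay": 0,"az": 0},{"dx": 0,"dy": 0,"dz": 0.117,"ax": 0,"ay": 0,"az": 0},{"dx": 0,"dy": 0,"dz": 0.117,"ax": 0,"ay": 0,"az": 0},{"dx": 0,"dy": 0,"dz": 0.117,"ax": 0,"ay": 0,"az": 0},{"dx": 0,"dy": 0,"dz": 0.117,"ax": 0,"ay": 0,"az": 0},{"dx": 0,"dy": 0,"dz": 0.117,"ax": 0,"ay": 0,"az": 0},{"dx": 0,"dy": 0,"dz": 0.05,"ax": 0,"ay": 0,"az": 0},{"dx": 0,"dy": 0,"dz": 0.05,"ax": 0,"ay": 0,"az": 0},{"dx": 0,"dy": 0,"dz": 0,"ax": 0,"ay": 0,"az": 0}])

```text
clock: 9.0
tool_pos: [0.5187, -0.3416, 0.359]
eef_rot: [[0.867, 0.499, -0.0], [0.499, -0.867, 0.0], [-0.0, -0.0, -1.0]]
wrist_force: [-0.3, 0.5, 0.1]
opening: 1.001
grasp_force: 0.0
```

```bash
python3 -c "
from h import *;s=robot.state();print(s['tool_pos'],s['wrist_force'])
c=cam('side');cv2.imwrite('pics/side1.png',cv2.resize(c['img'][170:340,320:500,::-1],None,fx=3,fy=3))"
```

```text
[ 0.51870889 -0.34161861  0.35898583] [-0.25157658  0.49727468  0.10261158]
```

View pics/side1.png

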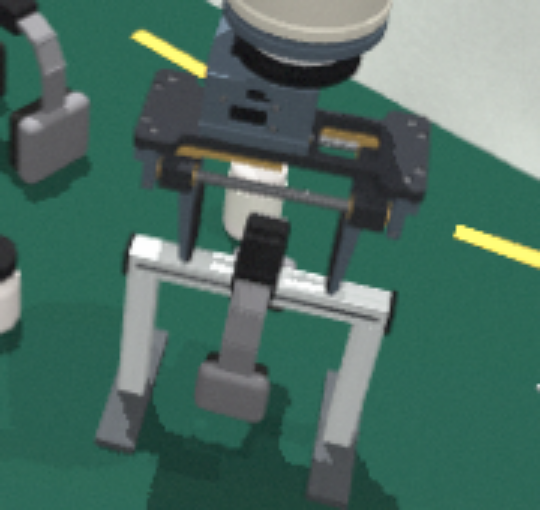

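The crop shows the fingers straddling the crown pad: tips at (190,250) and (340,285), pad at (262,250). I'll close now.

Emit:
send_rows(targets=[{"dx": 0,"dy": 0,"dz": 0.01,"ax": 0,"ay": 0,"az": 0},{"dx": 0,"dy": 0,"dz": 0,"ax": 0,"ay": 0,"az": 0},{"dx": 0,"dy": 0,"dz": 0,"ax": 0,"ay": 0,"az": 0},{"dx": 0,"dy": 0,"dz": 0,"ax": 0,"ay": 0,"az": 0},{"dx": 0,"dy": 0,"dz": 0,"ax": 0,"ay": 0,"az": 0},{"dx": 0,"dy": 0,"dz": 0,"ax": 0,"ay": 0,"az": 0},{"dx": 0,"dy": 0,"dz": 0,"ax": 0,"ay": 0,"az": 0},{"dx": 0,"dy": 0,"dz": 0,"ax": 0,"ay": 0,"az": 0}], gripper=-1)

```text
clock: 10.05
tool_pos: [0.5186, -0.3418, 0.3571]
eef_rot: [[0.867, 0.498, -0.0], [0.498, -0.867, 0.0], [-0.0, -0.0, -1.0]]
wrist_force: [-0.1, -0.3, 0.5]
opening: 0.327
grasp_force: 29.9
```

Emit:
send_rows(targets=[{"dx": 0,"dy": 0,"dz": -0.03,"ax": 0,"ay": 0,"az": 0},{"dx": 0,"dy": 0,"dz": -0.13,"ax": 0,"ay": 0,"az": 0},{"dx": 0,"dy": 0,"dz": -0.165,"ax": 0,"ay": 0,"az": 0},{"dx": 0,"dy": 0,"dz": -0.165,"ax": 0,"ay": 0,"az": 0},{"dx": 0,"dy": 0,"dz": -0.165,"ax": 0,"ay": 0,"az": 0},{"dx": 0,"dy": 0,"dz": -0.165,"ax": 0,"ay": 0,"az": 0},{"dx": 0,"dy": 0,"dz": 0,"ax": 0,"ay": 0,"az": 0.059},{"dx": 0,"dy": 0,"dz": 0,"ax": 0,"ay": 0,"az": 0.059},{"dx": 0,"dy": 0,"dz": 0,"ax": 0,"ay": 0,"az": 0.059},{"dx": 0,"dy": 0,"dz": 0,"ax": 0,"ay": 0,"az": 0.059}])

```text
clock: 11.3
tool_pos: [0.5185, -0.3417, 0.5214]
eef_rot: [[0.999, 0.046, 0.0], [0.046, -0.999, -0.0], [0.0, 0.0, -1.0]]
wrist_force: [-0.1, -1.0, -1.9]
opening: 0.321
grasp_force: 29.9
```

Emit:
send_rows(targets=[{"dx": 0.067,"dy": -0.211,"dz": 0,"ax": 0,"ay": 0,"az": 0},{"dx": 0.067,"dy": -0.211,"dz": 0,"ax": 0,"ay": 0,"az": 0},{"dx": 0.067,"dy": -0.211,"dz": 0,"ax": 0,"ay": 0,"az": 0},{"dx": 0.067,"dy": -0.211,"dz": 0,"ax": 0,"ay": 0,"az": 0},{"dx": 0.067,"dy": -0.211,"dz": 0,"ax": 0,"ay": 0,"az": 0},{"dx": 0.067,"dy": -0.211,"dz": 0,"ax": 0,"ay": 0,"az": 0},{"dx": 0.067,"dy": -0.211,"dz": 0,"ax": 0,"ay": 0,"az": 0},{"dx": 0.067,"dy": -0.211,"dz": 0,"ax": 0,"ay": 0,"az": 0}])

```text
clock: 12.3
tool_pos: [0.609, 0.0022, 0.5215]
eef_rot: [[0.999, 0.05, 0.0], [0.05, -0.999, -0.0], [0.0, 0.0, -1.0]]
wrist_force: [0.4, -0.1, -1.0]
opening: 0.327
grasp_force: 29.9
```

Emit:
send_rows(targets=[{"dx": -0.036,"dy": -0.205,"dz": 0,"ax": 0,"ay": 0,"az": 0},{"dx": -0.036,"dy": -0.205,"dz": 0,"ax": 0,"ay": 0,"az": 0},{"dx": -0.036,"dy": -0.205,"dz": 0,"ax": 0,"ay": 0,"az": 0},{"dx": -0.036,"dy": -0.205,"dz": 0,"ax": 0,"ay": 0,"az": 0},{"dx": -0.036,"dy": -0.205,"dz": 0,"ax": 0,"ay": 0,"az": 0},{"dx": -0.036,"dy": -0.205,"dz": 0,"ax": 0,"ay": 0,"az": 0},{"dx": -0.036,"dy": -0.205,"dz": 0,"ax": 0,"ay": 0,"az": 0},{"dx": -0.036,"dy": -0.205,"dz": 0,"ax": 0,"ay": 0,"az": 0},{"dx": 0,"dy": 0,"dz": 0,"ax": 0,"ay": 0,"az": 0},{"dx": 0,"dy": 0,"dz": 0,"ax": 0,"ay": 0,"az": 0}])

```text
clock: 13.55
tool_pos: [0.535, 0.3252, 0.5213]
eef_rot: [[0.999, 0.05, 0.0], [0.05, -0.999, -0.0], [0.0, 0.0, -1.0]]
wrist_force: [-0.1, -0.7, -1.9]
opening: 0.329
grasp_force: 29.9
```

```bash
cat > v.py <<'E'
import sys
from f import *
# joint look: held headset from scene/side landmarks, rail likewise
hd,rl=sys.argv[1:3]
C={n:cam(n) for n in("scene","side","wrist")}
print(robot.state()["tool_pos"],robot.state()["clock"])
cv2.imwrite(f"pics/w{sys.argv[3]}.png",C["wrist"]["img"][:,:,::-1])
for l in(hd+"_seat",rl+"_mid"):
    rs=[];nn=[]
    for n,c in C.items():
        r=spotter.landmark_of(n,l)
        if r and r[0]["score"]>.4: rs.append(ray(c,r[0]["centre"]));nn.append((n,r[0]["centre"],round(r[0]["score"],2)))
    print(l,nn,tri(rs) if len(rs)>1 else "")
E
python3 v.py small low_rail 1
```

```text
[0.5353 0.3245 0.5213] 13.7
small_seat [('scene', [437.9, 92.4], 0.88), ('side', [232.1, 92.3], 0.96), ('wrist', [318.9, 246.0], 0.71)] (array([0.5357, 0.325 , 0.3245]), [np.float64(0.004189036566936858), np.float64(0.005570017187100681), np.float64(0.0025165562550341714)])
low_rail_mid [('scene', [419.6, 150.3], 0.84), ('side', [240.2, 154.8], 0.8)] (array([0.5367, 0.3214, 0.1099]), [np.float64(0.002360073675236304), np.float64(0.002360073675236322)])
```

View pics/w1.png

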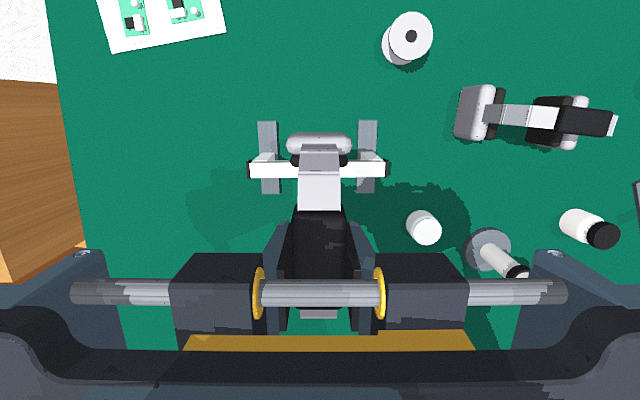

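The wrist view shows the headset held upright and square over the low rail. The bar's ends are at about (249,169) and (389,168), which I back-project to check the rail pose.

```bash
python3 -c "
from h import *
c=cam('wrist');a=atz(ray(c,(249,169)),.1);b=atz(ray(c,(389,168)),.1);print(a,b,(a+b)/2,np.linalg.norm(a-b),np.arctan2(-(a-b)[0],(a-b)[1]))"
```

```text
[0.53351878 0.41953408 0.1       ] [0.54428739 0.23126987 0.1       ] [0.53890309 0.32540197 0.1       ] 0.18857193540289285 0.057137208678223264
```

Emit:
send_rows(targets=[{"dx": 0.008,"dy": 0,"dz": 0.08,"ax": 0,"ay": 0,"az": 0},{"dx": 0,"dy": 0,"dz": 0.16,"ax": 0,"ay": 0,"az": 0},{"dx": 0,"dy": 0,"dz": 0.16,"ax": 0,"ay": 0,"az": 0},{"dx": 0,"dy": 0,"dz": 0.16,"ax": 0,"ay": 0,"az": 0},{"dx": 0,"dy": 0,"dz": 0.16,"ax": 0,"ay": 0,"az": 0},{"dx": 0,"dy": 0,"dz": 0.16,"ax": 0,"ay": 0,"az": 0},{"dx": 0,"dy": 0,"dz": 0.1,"ax": 0,"ay": 0,"az": 0},{"dx": 0,"dy": 0,"dz": 0.06,"ax": 0,"ay": 0,"az": 0},{"dx": 0,"dy": 0,"dz": 0.015,"ax": 0,"ay": 0,"az": 0},{"dx": 0,"dy": 0,"dz": 0,"ax": 0,"ay": 0,"az": 0}])

```text
clock: 15.3
tool_pos: [0.5368, 0.3256, 0.3105]
eef_rot: [[0.999, 0.05, 0.001], [0.05, -0.999, 0.0], [0.001, -0.0, -1.0]]
wrist_force: [1.0, 0.4, -1.4]
opening: 0.326
grasp_force: 29.9
```

Emit:
send_rows(targets=[{"dx": 0,"dy": 0,"dz": 0.006,"ax": 0,"ay": 0,"az": 0},{"dx": 0,"dy": 0,"dz": 0.006,"ax": 0,"ay": 0,"az": 0},{"dx": 0,"dy": 0,"dz": 0.004,"ax": 0,"ay": 0,"az": 0},{"dx": 0,"dy": 0,"dz": 0,"ax": 0,"ay": 0,"az": 0}])

```text
clock: 15.8
tool_pos: [0.5366, 0.3255, 0.3069]
eef_rot: [[0.999, 0.05, 0.0], [0.05, -0.999, 0.0], [0.0, -0.0, -1.0]]
wrist_force: [-0.2, 0.3, -1.2]
opening: 0.326
grasp_force: 29.9
```

Emit:
send_rows(targets=[{"dx": 0,"dy": 0,"dz": 0.006,"ax": 0,"ay": 0,"az": 0},{"dx": 0,"dy": 0,"dz": 0.006,"ax": 0,"ay": 0,"az": 0},{"dx": 0,"dy": 0,"dz": 0,"ax": 0,"ay": 0,"az": 0}])

```text
clock: 16.18
tool_pos: [0.5366, 0.3255, 0.3043]
eef_rot: [[0.999, 0.05, -0.0], [0.05, -0.999, -0.0], [-0.0, 0.0, -1.0]]
wrist_force: [0.3, 0.6, -1.4]
opening: 0.325
grasp_force: 29.9
```

Emit:
send_rows(targets=[{"dx": 0,"dy": 0,"dz": 0.005,"ax": 0,"ay": 0,"az": 0},{"dx": 0,"dy": 0,"dz": 0,"ax": 0,"ay": 0,"az": 0}])

```text
clock: 16.42
tool_pos: [0.5366, 0.3255, 0.3034]
eef_rot: [[0.999, 0.05, -0.0], [0.05, -0.999, -0.0], [-0.0, 0.0, -1.0]]
wrist_force: [0.2, 0.4, -1.4]
opening: 0.328
grasp_force: 29.9
```

Emit:
send_rows(targets=[{"dx": 0,"dy": 0,"dz": 0.005,"ax": 0,"ay": 0,"az": 0},{"dx": 0,"dy": 0,"dz": 0,"ax": 0,"ay": 0,"az": 0}])

```text
clock: 16.68
tool_pos: [0.5366, 0.3255, 0.3031]
eef_rot: [[0.999, 0.05, 0.0], [0.05, -0.999, 0.0], [0.0, -0.0, -1.0]]
wrist_force: [-2.8, -1.8, 7.4]
opening: 0.326
grasp_force: 29.9
```

Emit:
send_rows(targets=[{"dx": 0,"dy": 0,"dz": 0,"ax": 0,"ay": 0,"az": 0},{"dx": 0,"dy": 0,"dz": 0,"ax": 0,"ay": 0,"az": 0},{"dx": 0,"dy": 0,"dz": 0,"ax": 0,"ay": 0,"az": 0},{"dx": 0,"dy": 0,"dz": 0,"ax": 0,"ay": 0,"az": 0},{"dx": 0,"dy": 0,"dz": 0,"ax": 0,"ay": 0,"az": 0},{"dx": 0,"dy": 0,"dz": 0,"ax": 0,"ay": 0,"az": 0}], gripper=1)

```text
clock: 17.42
tool_pos: [0.5366, 0.3255, 0.3025]
eef_rot: [[0.999, 0.05, -0.0], [0.05, -0.999, -0.0], [-0.0, 0.0, -1.0]]
wrist_force: [-0.0, -0.5, -0.4]
opening: 0.952
grasp_force: 0.0
```

Emit:
send_rows(targets=[{"dx": 0,"dy": 0,"dz": -0.05,"ax": 0,"ay": 0,"az": 0},{"dx": 0,"dy": 0,"dz": -0.1,"ax": 0,"ay": 0,"az": 0},{"dx": 0,"dy": 0,"dz": -0.18,"ax": 0,"ay": 0,"az": 0},{"dx": 0,"dy": 0,"dz": -0.18,"ax": 0,"ay": 0,"az": 0},{"dx": 0,"dy": 0,"dz": -0.18,"ax": 0,"ay": 0,"az": 0},{"dx": 0,"dy": 0,"dz": -0.18,"ax": 0,"ay": 0,"az": 0},{"dx": 0,"dy": 0,"dz": -0.18,"ax": 0,"ay": 0,"az": 0},{"dx": 0,"dy": 0,"dz": -0.05,"ax": 0,"ay": 0,"az": 0}])

```text
clock: 18.42
tool_pos: [0.5365, 0.3255, 0.5257]
eef_rot: [[0.999, 0.05, 0.004], [0.05, -0.999, 0.002], [0.004, -0.002, -1.0]]
wrist_force: [-0.2, 0.8, 0.3]
opening: 1.003
grasp_force: 0.0
```

```bash
python3 v.py small low_rail 2; python3 g.py small .537 .325 .021 .05;python3 g.py big .6205 .030 0 -1.58
```

```text
[0.5365 0.3254 0.5224] 18.575
small_seat [('scene', [418.6, 148.5], 0.62), ('side', [241.6, 157.9], 0.93), ('wrist', [322.9, 173.3], 0.64)] (array([0.5339, 0.3197, 0.1052]), [np.float64(0.004617887150372834), np.float64(0.004214603202508836), np.float64(0.001470101271151735)])
low_rail_mid [('scene', [418.8, 148.6], 0.58), ('side', [241.1, 153.0], 0.74), ('wrist', [319.2, 166.7], 0.84)] (array([0.5402, 0.3223, 0.1148]), [np.float64(0.006940499640290502), np.float64(0.0016087961332908675), np.float64(0.006576242888642396)])
point 0.72 [0.5498 0.3244 0.106 ]
2273 (array([0.5356, 0.3257, 0.0507]), np.float64(0.058778909665605755))
302 334 120 210
point 0.84 [0.621  0.0335 0.137 ]
6728 (array([ 0.6202,  0.0291, -1.6256]), np.float64(0.05340905478678192))
453 617 84 152
```

View pics/w2.png

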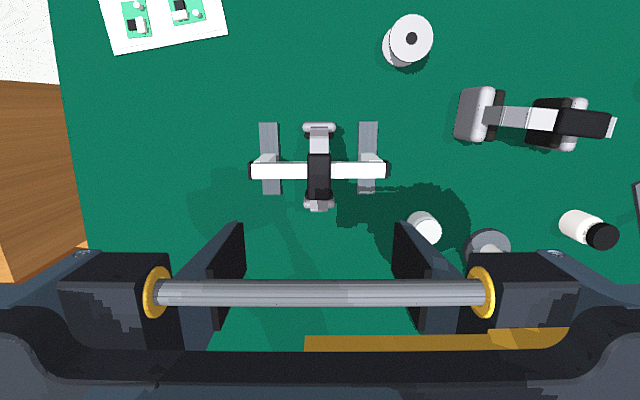

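The headset hangs square on the low rail: pad at (319,175), cups on both sides. Now I turn and move over the big pair.

Emit:
send_rows(targets=[{"dx": 0,"dy": 0,"dz": 0,"ax": 0,"ay": 0,"az": -0.083},{"dx": 0,"dy": 0,"dz": 0,"ax": 0,"ay": 0,"az": -0.083},{"dx": 0,"dy": 0,"dz": 0,"ax": 0,"ay": 0,"az": -0.083},{"dx": 0,"dy": 0,"dz": 0,"ax": 0,"ay": 0,"az": -0.083},{"dx": 0,"dy": 0,"dz": 0,"ax": 0,"ay": 0,"az": -0.083},{"dx": 0,"dy": 0,"dz": 0,"ax": 0,"ay": 0,"az": -0.083},{"dx": 0,"dy": 0,"dz": 0,"ax": 0,"ay": 0,"az": -0.083},{"dx": 0,"dy": 0,"dz": 0,"ax": 0,"ay": 0,"az": -0.083},{"dx": 0,"dy": 0,"dz": 0,"ax": 0,"ay": 0,"az": -0.081}])

```text
clock: 20.3
tool_pos: [0.5366, 0.3255, 0.5225]
eef_rot: [[0.026, 1.0, 0.0], [1.0, -0.026, 0.0], [0.0, 0.0, -1.0]]
wrist_force: [-1.5, -0.5, -0.6]
opening: 0.996
grasp_force: 0.0
```

Emit:
send_rows(targets=[{"dx": -0.208,"dy": 0.066,"dz": 0,"ax": 0,"ay": 0,"az": 0},{"dx": -0.208,"dy": 0.066,"dz": 0,"ax": 0,"ay": 0,"az": 0},{"dx": -0.208,"dy": 0.066,"dz": 0,"ax": 0,"ay": 0,"az": 0},{"dx": -0.208,"dy": 0.066,"dz": 0,"ax": 0,"ay": 0,"az": 0},{"dx": -0.208,"dy": 0.066,"dz": 0,"ax": 0,"ay": 0,"az": 0},{"dx": -0.208,"dy": 0.066,"dz": 0,"ax": 0,"ay": 0,"az": 0},{"dx": -0.208,"dy": 0.066,"dz": 0,"ax": 0,"ay": 0,"az": 0},{"dx": 0,"dy": 0,"dz": 0,"ax": 0,"ay": 0,"az": 0},{"dx": 0,"dy": 0,"dz": 0,"ax": 0,"ay": 0,"az": 0}])

```text
clock: 21.42
tool_pos: [0.6199, 0.0318, 0.5225]
eef_rot: [[0.031, 1.0, -0.0], [1.0, -0.031, 0.0], [0.0, -0.0, -1.0]]
wrist_force: [-0.9, 0.2, -0.6]
opening: 1.002
grasp_force: 0.0
```

```bash
python3 v.py big tall_rail 3; python3 g.py big .6205 .030 0 -1.6
```

```text
[0.6197 0.0325 0.5226] 21.575
big_seat [('scene', [352.9, 211.2], 0.89), ('side', [325.3, 176.1], 0.61), ('wrist', [318.5, 175.4], 0.91)] (array([0.6229, 0.032 , 0.1379]), [np.float64(0.00545684373890724), np.float64(0.008818133666184275), np.float64(0.003923884965418163)])
tall_rail_mid [('scene', [196.1, 246.7], 0.65), ('side', [403.9, 260.3], 0.78)] (array([ 0.5158, -0.3397,  0.1586]), [np.float64(0.0007939813945021789), np.float64(0.0007939813945021211)])
point 0.64 [0.6186 0.0311 0.137 ]
4209 (array([ 0.6207,  0.0309, -1.6259]), np.float64(0.06774743556636449))
292 346 110 224
```

View pics/w3.png

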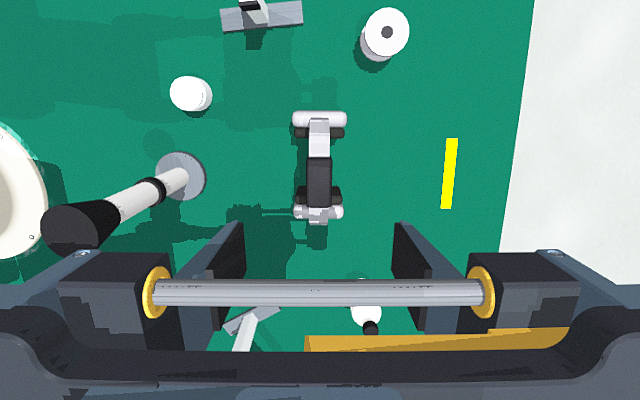

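The pair is square to the tool: pad centred at (318,182), cups at (319,120) and (317,212), and the nozzle well to the left. I descend to a TCP height of about 0.335.

Emit:
send_rows(targets=[{"dx": 0,"dy": 0.003,"dz": 0.08,"ax": 0,"ay": 0,"az": 0.006},{"dx": 0,"dy": 0,"dz": 0.16,"ax": 0,"ay": 0,"az": 0},{"dx": 0,"dy": 0,"dz": 0.16,"ax": 0,"ay": 0,"az": 0},{"dx": 0,"dy": 0,"dz": 0.16,"ax": 0,"ay": 0,"az": 0},{"dx": 0,"dy": 0,"dz": 0.16,"ax": 0,"ay": 0,"az": 0},{"dx": 0,"dy": 0,"dz": 0.1,"ax": 0,"ay": 0,"az": 0},{"dx": 0,"dy": 0,"dz": 0.07,"ax": 0,"ay": 0,"az": 0},{"dx": 0,"dy": 0,"dz": 0.048,"ax": 0,"ay": 0,"az": 0},{"dx": 0,"dy": 0,"dz": 0,"ax": 0,"ay": 0,"az": 0},{"dx": 0,"dy": 0,"dz": 0,"ax": 0,"ay": 0,"az": 0}])

```text
clock: 23.28
tool_pos: [0.6208, 0.0315, 0.3356]
eef_rot: [[0.043, 0.999, 0.001], [0.999, -0.043, -0.0], [0.0, 0.001, -1.0]]
wrist_force: [-0.2, 0.0, 0.5]
opening: 1.0
grasp_force: 0.0
```

Emit:
send_rows(targets=[{"dx": 0,"dy": 0,"dz": 0,"ax": 0,"ay": 0,"az": 0},{"dx": 0,"dy": 0,"dz": 0,"ax": 0,"ay": 0,"az": 0},{"dx": 0,"dy": 0,"dz": 0,"ax": 0,"ay": 0,"az": 0},{"dx": 0,"dy": 0,"dz": 0,"ax": 0,"ay": 0,"az": 0},{"dx": 0,"dy": 0,"dz": 0,"ax": 0,"ay": 0,"az": 0},{"dx": 0,"dy": 0,"dz": 0,"ax": 0,"ay": 0,"az": 0},{"dx": 0,"dy": 0,"dz": 0,"ax": 0,"ay": 0,"az": 0},{"dx": 0,"dy": 0,"dz": 0,"ax": 0,"ay": 0,"az": 0}], gripper=-1)

```text
clock: 24.28
tool_pos: [0.6205, 0.0315, 0.3349]
eef_rot: [[0.043, 0.999, -0.0], [0.999, -0.043, -0.0], [-0.0, -0.0, -1.0]]
wrist_force: [-0.3, 1.4, -0.9]
opening: 0.332
grasp_force: 30.0
```

Emit:
send_rows(targets=[{"dx": 0,"dy": 0,"dz": -0.04,"ax": 0,"ay": 0,"az": 0},{"dx": 0,"dy": 0,"dz": -0.13,"ax": 0,"ay": 0,"az": 0},{"dx": 0,"dy": 0,"dz": -0.18,"ax": 0,"ay": 0,"az": 0},{"dx": 0,"dy": 0,"dz": -0.18,"ax": 0,"ay": 0,"az": 0},{"dx": 0,"dy": 0,"dz": -0.18,"ax": 0,"ay": 0,"az": 0},{"dx": 0,"dy": 0,"dz": -0.18,"ax": 0,"ay": 0,"az": 0},{"dx": 0,"dy": 0,"dz": -0.12,"ax": 0,"ay": 0,"az": 0},{"dx": 0,"dy": 0,"dz": -0.065,"ax": 0,"ay": 0,"az": 0},{"dx": 0,"dy": 0,"dz": 0,"ax": 0,"ay": 0,"az": 0}])

```text
clock: 25.4
tool_pos: [0.6205, 0.0316, 0.5504]
eef_rot: [[0.043, 0.999, 0.001], [0.999, -0.043, -0.0], [-0.0, 0.001, -1.0]]
wrist_force: [-0.6, -0.1, -3.5]
opening: 0.328
grasp_force: 30.0
```

Emit:
send_rows(targets=[{"dx": 0,"dy": 0,"dz": 0,"ax": 0,"ay": 0,"az": 0.0635},{"dx": 0,"dy": 0,"dz": 0,"ax": 0,"ay": 0,"az": 0.0635},{"dx": 0,"dy": 0,"dz": 0,"ax": 0,"ay": 0,"az": 0.0635},{"dx": 0,"dy": 0,"dz": 0,"ax": 0,"ay": 0,"az": 0.0635},{"dx": 0,"dy": 0,"dz": 0,"ax": 0,"ay": 0,"az": 0.0635},{"dx": 0,"dy": 0,"dz": 0,"ax": 0,"ay": 0,"az": 0.0635},{"dx": 0,"dy": 0,"dz": 0,"ax": 0,"ay": 0,"az": 0.0635},{"dx": 0,"dy": 0,"dz": 0,"ax": 0,"ay": 0,"az": 0.0635},{"dx": 0,"dy": 0,"dz": 0,"ax": 0,"ay": 0,"az": 0}])

```text
clock: 26.52
tool_pos: [0.6205, 0.0316, 0.5486]
eef_rot: [[0.872, 0.49, -0.002], [0.49, -0.872, 0.0], [-0.002, -0.001, -1.0]]
wrist_force: [-0.7, -1.2, -3.1]
opening: 0.322
grasp_force: 30.0
```

Emit:
send_rows(targets=[{"dx": -0.09,"dy": 0.09,"dz": 0,"ax": 0,"ay": 0,"az": 0},{"dx": -0.17,"dy": 0.172,"dz": 0,"ax": 0,"ay": 0,"az": 0},{"dx": -0.17,"dy": 0.172,"dz": 0,"ax": 0,"ay": 0,"az": 0},{"dx": -0.17,"dy": 0.172,"dz": 0,"ax": 0,"ay": 0,"az": 0},{"dx": -0.17,"dy": 0.172,"dz": 0,"ax": 0,"ay": 0,"az": 0},{"dx": -0.17,"dy": 0.172,"dz": 0,"ax": 0,"ay": 0,"az": 0},{"dx": -0.17,"dy": 0.172,"dz": 0,"ax": 0,"ay": 0,"az": 0},{"dx": -0.17,"dy": 0.172,"dz": 0,"ax": 0,"ay": 0,"az": 0},{"dx": -0.085,"dy": 0.082,"dz": 0,"ax": 0,"ay": 0,"az": 0},{"dx": 0,"dy": 0,"dz": 0,"ax": 0,"ay": 0,"az": 0}])

```text
clock: 27.78
tool_pos: [0.5169, -0.3433, 0.5491]
eef_rot: [[0.872, 0.49, -0.001], [0.49, -0.872, 0.001], [-0.0, -0.001, -1.0]]
wrist_force: [1.0, 0.5, -4.1]
opening: 0.326
grasp_force: 30.0
```

```bash
python3 v.py big tall_rail 4; python3 g.py big .517 -.342 .2135 .512;python3 g.py tall_rail .517 -.342 0 .512
```

```text
[ 0.5176 -0.3412  0.5497] 27.925
big_seat [('scene', [173.2, 203.4], 0.78), ('side', [419.3, 184.1], 0.65), ('wrist', [319.5, 243.6], 0.71)] (array([ 0.5166, -0.3441,  0.3551]), [np.float64(0.0039012652896010243), np.float64(0.0014109089653388696), np.float64(0.0029611861182958967)])
tall_rail_mid [('side', [404.7, 261.9], 0.95)] 
point 0.8 [ 0.5159 -0.3413  0.3505]
10687 (array([ 0.5159, -0.3417,  0.5101]), np.float64(0.37556202373502856))
271 366 112 322
3417 (array([ 0.5179, -0.3429,  0.5107]), np.float64(0.3624843812874963))
244 394 122 190
```

View pics/w4.png

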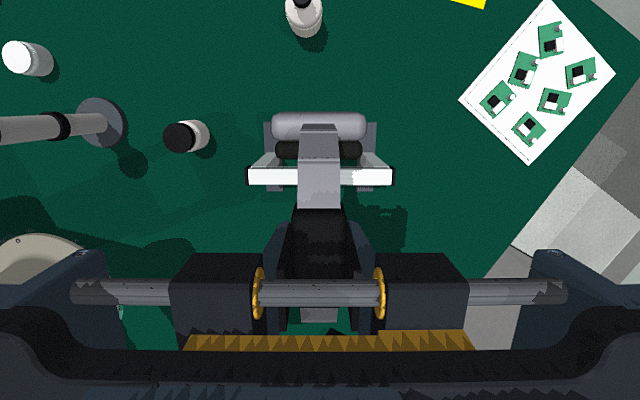

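The pair is held square over the tall rail: bar ends at (246,176) and (395,175), band centred at 320. I lower it now.

Emit:
send_rows(targets=[{"dx": 0.003,"dy": 0,"dz": 0.08,"ax": 0,"ay": 0,"az": 0},{"dx": 0,"dy": 0,"dz": 0.15,"ax": 0,"ay": 0,"az": 0},{"dx": 0,"dy": 0,"dz": 0.15,"ax": 0,"ay": 0,"az": 0},{"dx": 0,"dy": 0,"dz": 0.15,"ax": 0,"ay": 0,"az": 0},{"dx": 0,"dy": 0,"dz": 0.15,"ax": 0,"ay": 0,"az": 0},{"dx": 0,"dy": 0,"dz": 0.12,"ax": 0,"ay": 0,"az": 0},{"dx": 0,"dy": 0,"dz": 0.08,"ax": 0,"ay": 0,"az": 0},{"dx": 0,"dy": 0,"dz": 0.04,"ax": 0,"ay": 0,"az": 0},{"dx": 0,"dy": 0,"dz": 0.01,"ax": 0,"ay": 0,"az": 0},{"dx": 0,"dy": 0,"dz": 0,"ax": 0,"ay": 0,"az": 0}])

```text
clock: 29.78
tool_pos: [0.518, -0.3419, 0.3645]
eef_rot: [[0.872, 0.49, 0.001], [0.49, -0.872, -0.001], [0.0, 0.001, -1.0]]
wrist_force: [0.1, -0.1, -3.2]
opening: 0.328
grasp_force: 30.0
```

Emit:
send_rows(targets=[{"dx": 0,"dy": 0,"dz": 0.005,"ax": 0,"ay": 0,"az": 0},{"dx": 0,"dy": 0,"dz": 0,"ax": 0,"ay": 0,"az": 0}])

```text
clock: 30.02
tool_pos: [0.5179, -0.3418, 0.3633]
eef_rot: [[0.872, 0.49, 0.0], [0.49, -0.872, -0.0], [0.0, 0.001, -1.0]]
wrist_force: [-0.5, -0.4, -3.2]
opening: 0.328
grasp_force: 30.0
```

Emit:
send_rows(targets=[{"dx": 0,"dy": 0,"dz": 0.006,"ax": 0,"ay": 0,"az": 0},{"dx": 0,"dy": 0,"dz": 0.006,"ax": 0,"ay": 0,"az": 0},{"dx": 0,"dy": 0,"dz": 0.006,"ax": 0,"ay": 0,"az": 0},{"dx": 0,"dy": 0,"dz": 0,"ax": 0,"ay": 0,"az": 0}])

```text
clock: 30.52
tool_pos: [0.5178, -0.3418, 0.3592]
eef_rot: [[0.872, 0.49, -0.0], [0.49, -0.872, 0.0], [-0.0, -0.0, -1.0]]
wrist_force: [1.0, -0.2, -3.7]
opening: 0.325
grasp_force: 30.0
```

Emit:
send_rows(targets=[{"dx": 0,"dy": 0,"dz": 0.005,"ax": 0,"ay": 0,"az": 0},{"dx": 0,"dy": 0,"dz": 0,"ax": 0,"ay": 0,"az": 0}])

```text
clock: 30.78
tool_pos: [0.5178, -0.3418, 0.3583]
eef_rot: [[0.872, 0.49, -0.0], [0.49, -0.872, 0.0], [-0.0, -0.0, -1.0]]
wrist_force: [0.2, -0.3, -2.8]
opening: 0.328
grasp_force: 30.0
```

Emit:
send_rows(targets=[{"dx": 0,"dy": 0,"dz": 0.005,"ax": 0,"ay": 0,"az": 0},{"dx": 0,"dy": 0,"dz": 0,"ax": 0,"ay": 0,"az": 0}])

```text
clock: 31.02
tool_pos: [0.5179, -0.3418, 0.3578]
eef_rot: [[0.872, 0.49, 0.0], [0.49, -0.872, -0.0], [0.0, 0.0, -1.0]]
wrist_force: [-1.7, 1.7, 4.5]
opening: 0.326
grasp_force: 30.0
```

Contact is felt (about 8 N), so I release and retreat.

Emit:
send_rows(targets=[{"dx": 0,"dy": 0,"dz": 0,"ax": 0,"ay": 0,"az": 0},{"dx": 0,"dy": 0,"dz": 0,"ax": 0,"ay": 0,"az": 0},{"dx": 0,"dy": 0,"dz": 0,"ax": 0,"ay": 0,"az": 0},{"dx": 0,"dy": 0,"dz": 0,"ax": 0,"ay": 0,"az": 0},{"dx": 0,"dy": 0,"dz": 0,"ax": 0,"ay": 0,"az": 0},{"dx": 0,"dy": 0,"dz": 0,"ax": 0,"ay": 0,"az": 0}], gripper=1)

```text
clock: 31.78
tool_pos: [0.5178, -0.3418, 0.3573]
eef_rot: [[0.872, 0.49, -0.0], [0.49, -0.872, 0.0], [0.0, -0.0, -1.0]]
wrist_force: [0.8, -0.3, 0.2]
opening: 0.954
grasp_force: 0.0
```

Emit:
send_rows(targets=[{"dx": 0,"dy": 0,"dz": -0.05,"ax": 0,"ay": 0,"az": 0},{"dx": 0,"dy": 0,"dz": -0.1,"ax": 0,"ay": 0,"az": 0},{"dx": 0,"dy": 0,"dz": -0.18,"ax": 0,"ay": 0,"az": 0},{"dx": 0,"dy": 0,"dz": -0.18,"ax": 0,"ay": 0,"az": 0},{"dx": 0,"dy": 0,"dz": -0.18,"ax": 0,"ay": 0,"az": 0},{"dx": 0,"dy": 0,"dz": -0.1,"ax": 0,"ay": 0,"az": 0},{"dx": 0,"dy": 0,"dz": 0,"ax": 0,"ay": 0,"az": 0},{"dx": 0,"dy": 0,"dz": 0,"ax": 0,"ay": 0,"az": 0}])

```text
clock: 32.78
tool_pos: [0.5177, -0.3417, 0.5147]
eef_rot: [[0.872, 0.49, -0.001], [0.49, -0.872, 0.001], [-0.0, -0.001, -1.0]]
wrist_force: [0.0, 0.3, -0.7]
opening: 1.0
grasp_force: 0.0
```

```bash
python3 v.py big tall_rail 5; python3 g.py big .5175 -.342 .023 .512; python3 -c "
from h import *
c=cam('scene');cv2.imwrite('pics/scene5.png',c['img'][:,:,::-1])"
```

```text
[ 0.5178 -0.3417  0.5143] 32.925
big_seat [('scene', [194.5, 247.0], 0.71), ('side', [406.9, 258.6], 0.76), ('wrist', [317.3, 181.6], 0.82)] (array([ 0.519 , -0.3418,  0.1639]), [np.float64(0.0025589614957585677), np.float64(0.0012523889405737707), np.float64(0.0034753923251069534)])
tall_rail_mid [('scene', [195.4, 246.0], 0.65), ('side', [404.6, 260.8], 0.75), ('wrist', [324.2, 183.3], 0.58)] (array([ 0.5168, -0.343 ,  0.1603]), [np.float64(0.0026384095479080627), np.float64(0.0027257842685505956), np.float64(0.005048845803922609)])
point 0.94 [ 0.5187 -0.3423  0.16  ]
4871 (array([ 0.5167, -0.3422,  0.5233]), np.float64(0.06750674982918677))
289 348 110 232
```

View pics/w5.png

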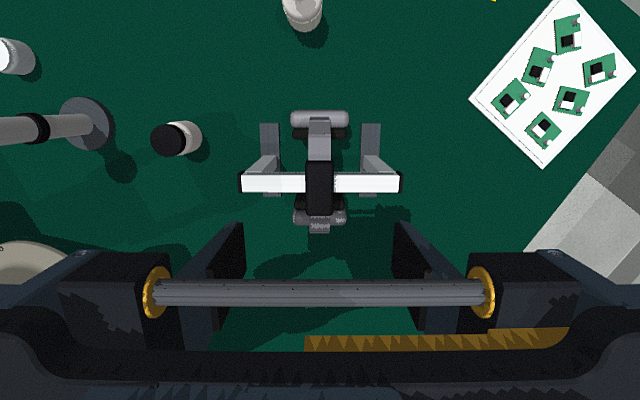

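View pics/scene5.png

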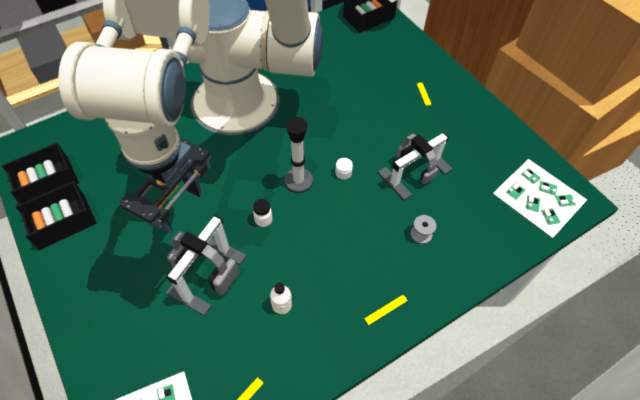

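Both pictures show each headset straddling its rail squarely: big at (200,250) and small at (418,152) in the scene view. The loose items have not moved, so I hand in.

```bash
python3 -c "
from bench import robot
print(robot.hand_in())"
```

```text
the job is handed in; nothing more can be done
None
```

The small headset hangs over the middle of the low rail and the large ear defenders over the middle of the tall rail, both released; the job was handed in at about 33 s, and no verdict came back.

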